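# Wedge open a sprung filing clamp, load a blank and index it on its groove

### The arm

A 6-joint arm with a two-finger parallel gripper is mounted at the origin on the work surface. World frame = base frame: x ahead of the robot, y to its left, z up, the work surface at z = 0. Lengths are in m, angles in degrees, forces in N, time in s.
With the tool pointing down it reaches from about 0.3 to 0.85 m from the base axis. Payload 4.2 kg.
Tool frame: the origin (TCP) lies between the finger pads; the fingertips stand arm.tips_ahead ahead of it and the grasp point (between the pads) lies 11 mm behind it (arm.tips_ahead is the distance from the TCP to the fingertips, in m); z points along the fingers, y is the line along which they close (so a half turn about z gives the same grasp; the last joint's range is limited). The gripper opens to 91 mm and grips with 3 to 60 N. Pads are 32 mm wide; open, the fingers measure 118 mm over their backs; the gripper's body (76 mm by 178 mm) begins 60 mm behind the grasp point.
Start: joints at [68.927, 18.312, 89.639, -0, 72.044, -1.146], TCP at [0.196, 0.541, 0.222] pointing down, gripper open.
Joint ranges: [-177.97, 177.97], [-48.28, 115.42], [12.27, 149.76], [-77.06, 257.06], [2.81, 150.46], [-146.56, 146.56]. Speed limits (degrees/s): [147.25, 147.25, 180, 180, 180, 180].

### API

Orientations are given as [roll, pitch, yaw] about the fixed x, y, z axes, in that order (R = Rz(yaw) Ry(pitch) Rx(roll)).
In Python, from cell import arm gives the robot as it stands. Calls block until the motion is done:
- arm.move_pose(position, orientation): joint-space move of the TCP to a pose.
- arm.move_straight(position, velocity=0.15, orientation=None): straight line of the TCP; orientation=None keeps the orientation; velocity is the mean speed in m/s.
- arm.movej(angles): joint-space move.
- arm.grip(opening, f_grip=None): finger opening in m; f_grip is the grip in N (None keeps the last); returns when the fingers have stopped.
- arm.pause(seconds).
- arm.solve_ik(position, orientation): joint angles nearest the present ones, or None.
- arm.state(): the state.
- arm.read_camera(name): name is "scene" or "top" or "wrist"; returns the picture (384x512x3 uint8, blue, green, red); there is no depth.
- arm.camera_info(name): a dict with "fov_y" (degrees; the focal length in pixels is half the picture's height over the tangent of half this angle, whatever the lens; pixels are square), "cx", "cy" (the principal point, pixels), "k1" (the pictures are not rectified: a ray, as slopes to the right and down, at radius r is drawn at 1 + k1 r^2 times it, then the intrinsics apply), "xyz" and "rotation" of the camera in the world. Camera axes: x right, y up, looking along -z (the intrinsics and any distortion apply to the point x, -y, -z); pixel columns grow to the right and rows downward; lengths in m; the calibration is good to about 2 mm. A picture is of the moment at which its call begins: read the wrist's pose just before it. camera_info takes no time and is no camera call; for the wrist camera it gives the pose at the moment of the call.
A pose or a line that the arm cannot do raises arm.MotionError and nothing moves.
- arm.sign_off(): hands the job in; it is judged then, once.
Trained networks look in the newest picture that a camera, given by its name, has taken for a name from the list of things; names that differ only in an ending like _2 or _b are one class to them, and where a whole thing is asked for, a point or a joint stands for the part that bears it (a point fixed in the world has none). Each returns a list of dicts, best first, with "p" (0 to 1); they miss things now and then, are a little off and sometimes report something else, mostly with a low value. They report only what shows in the picture. A call takes as long as a camera call. They do not tell look-alikes from the thing itself.
- arm.look_for(camera, name): "uv" ([column, row] in pixels, amid what is visible of it).
- arm.trace(camera, name): "pixels" (384x512 bool, what is visible of it) and "uv" ([column, row] in pixels, amid what is visible of it).
The state is a dict: "t": time; "joint_pos": joint angles; "joint_velocities": joint speeds; "joint_efforts": joint torques, N m; "ee_pos": TCP position; "tool_rot": TCP orientation; "wrist_force": force on the tool from outside, world axes, zero at the start; "moment": the same for the moment, N m; "grip_width": finger opening in m; "gripper_force": force on a finger pad.
Only numpy, scipy, OpenCV 4.12 (cv2) and the standard library are available. Lean on these libraries where they do the work, as an engineer would, in place of code of your own. Each camera call takes 0.05 s, during which the arm holds its last target. There are 200 camera calls.

### The job

Push the steel wedge in under the outer roller of the filing jig's sprung arm and leave it there so that it holds the arm open, then slide the grooved blank flat under the raised nose, groove end first, far enough that its groove lies a finger's width or so beyond the nose. Draw the wedge out again so that the nose comes down on the plain face of the blank, leave the wedge lying flat clear of the arm, then draw the blank back towards you until the nose drops into the groove, stop and let go. Leave everything else on the bench where it is.

Things in the scene. Friction and masses are not known exactly. Their poses are not given: they have to be found in the camera images.
- jig: Filing jig fixed to the bench: grey bed 290 x 150 mm, top 12 mm above the bench, no rails; a sprung arm hinged between two cheeks (58 mm tall) at its far end. Origin on the bench below the arm's nose. x runs along the arm from the bed's open end to the hinge (roughly away from the robot), y left. Bed spans x -150 to +140, y -50 to +100 mm; hinge at x = +110 mm, 42 mm above the bench.
- clamp_arm (a joint): Angle of the sprung arm (rad): 0 shut, nose 2 mm above the bed; grows as the nose rises, to 0.35. Spring 4.5 N at the nose shut, about 6.5 N wedged open. 0.145 with roller on the wedge's top, 0.073 with nose on the blank's full thickness, 0.027 in the groove. Crossbar 12 mm thick at its front end, y -14 to +71 mm of the jig, 50 mm above the bench (66 open), carries the nose and, at its left end, the roller.
- nose (a point): Lowest point of the nose, a round bar 8 mm across and 20 mm wide (along the jig's y) below the middle of the crossbar, at y = 0 of the jig.
- roller (a point): Lowest point of the roller, 10 mm across and 20 mm wide, free to turn, below the left end of the crossbar, at x = 0, y = +60 mm of the jig, 8 mm above the bed when shut. The wedge goes under it.
- wedge: Plain steel wedge 110 (x) x 26 x 24 mm high, 0.34 kg, beside the jig on either side, thin end roughly away from the robot. Origin: centre of underside, x to the thin end. 3 mm high at x = +55, rises straight to 24 mm at x = +10, flat on top to its blunt end at x = -55. Pushed along the bed (under 15 N) until its origin is below the roller, it stays there, its top holding the roller.
- blank: Flat steel blank 120 (x) x 28 x 10 mm thick, 0.31 kg, a groove straight across its top near one end and a small dark mark near the other. Origin: centre of underside, x to the groove end. Lies on the bench on the other side of the jig from the wedge, groove up, groove end roughly away from the robot.
- groove (a point): Middle of the groove's bottom: 35 mm from the blank's groove end (x = +25 mm of the blank), 5 mm above its underside. The groove is 12 mm wide, 5 mm deep, with upright walls.
- hammer: A hammer lying at the left of the bench, to be left alone.
- file: A file with a wooden handle lying at the right of the bench, to be left alone.
- shears: Small steel shears, 145 mm long, lying between robot and jig, to be left alone.
- dish: A shallow red dish, 76 mm across, 22 mm high, far left, to be left alone.
- offcut: A short plain steel bar 60 x 28 x 10 mm without a groove, far right, to be left alone.
- square: A small steel square, 12 mm thick, on the right, to be left alone.
- oil_jar: A small amber jar, 52 mm across, 65 mm high, far right, to be left alone.
Things that resemble listed ones, but are neither listed nor needed, are in the scene too. Leave any brown look-alike of the blank alone.

How it is judged (in metres and radians):
On the way, in this order (a step that is already met when the one before it is completed fails the run):
1. the wedge alone holds the arm open, let go by the gripper (value of joint clamp_arm above 0.115 rad and contact force between wedge and clamp_arm above 1 N and contact force between the fingers and wedge below 0.1 N and contact force between the fingers and clamp_arm below 0.1 N), for 0.2 s.
2. with the arm still wedged open, the blank lies flat under the nose, its groove 7 to 40 mm beyond the nose (contact force between wedge and clamp_arm above 1 N and value of joint clamp_arm above 0.115 rad and x of groove in the frame of jig between 0.007 and 0.04 m and y of groove in the frame of jig between -0.012 and 0.012 m and height (world z) of groove below 0.02 m and angle between the x axis of blank and the x axis of jig, either way round below 0.2 rad), for 0.2 s.
3. the wedge is out from under the arm and the nose bears on the blank's plain face (contact force between blank and clamp_arm above 1 N and contact force between wedge and clamp_arm below 0.1 N and value of joint clamp_arm between 0.058 and 0.09 rad and horizontal distance between wedge and roller above 0.056 m), for 0.2 s.
4. the nose has dropped into the groove (value of joint clamp_arm between 0.015 and 0.042 rad and horizontal distance between nose and groove below 0.012 m and contact force between blank and clamp_arm above 1 N), for 0.2 s.
At the end, for the whole second after the job is handed in: The nose sits on the bottom of the groove (arm angle 0.015-0.042 rad, groove within 6 mm of the nose line), blank flat on the bed and within 0.2 rad of the jig's length; wedge lying flat, not touching the arm, its centre at least 56 mm from the roller; both released and at rest (all of step 4 and x of groove in the frame of jig between -0.006 and 0.006 m and angle between the x axis of blank and the x axis of jig, either way round below 0.2 rad and angle between blank's own z axis and vertical below 0.05 rad and contact force between wedge and clamp_arm below 0.1 N and horizontal distance between wedge and roller above 0.056 m and angle between wedge's own z axis and vertical below 0.15 rad and height (world z) of wedge below 0.02 m and linear speed of each of blank, wedge below 0.01 m/s).
It fails at once if another thing on the bench is shifted by more than 20 mm (distance of any of hammer, file, shears, dish, offcut, square, oil_jar from where it was at the start of the episode above 0.02 m).
It also fails if it takes over 72 s, if anything falls off the work surface, if the arm or the gripper's body presses on something with over 40 N, if the wrist force passes 120 N, or if a joint passes its speed limit or range.

## Working session

There is one attempt and no reset: what is moved stays moved. The work goes in short steps, each a Python script; the robot and the scene stay as the last script left them, time stands still between calls to the robot, and variables do not carry over. Pictures are saved under pics/ and viewed, at most 12 in all, crops included, and the job is handed in when it is done.

```bash
mkdir -p pics; ls; python3 - <<'E'
from cell import arm
import cv2,json
print(arm.tips_ahead, arm.state()['t'], arm.state()['tool_rot'])
for c in ['scene','top']:
    im=arm.read_camera(c); cv2.imwrite(f'pics/{c}0.png',cv2.resize(im,(800,600)))
    print(c,arm.camera_info(c))
    for n in ['jig','clamp_arm','wedge','blank','nose','roller','groove','shears','square','file','hammer']:
        print(n,[( [round(float(v)) for v in d['uv']],round(d['p'],2)) for d in arm.look_for(c,n)][:4])
print(arm.camera_info('wrist'))
E
```

```text
pics
0.008 0.0 [-1.79897305e+02 -3.76939272e-04  1.60072868e+02]
scene {'fov_y': 54.126244106182995, 'cx': 256.5653716671888, 'cy': 198.8207712785867, 'k1': -0.004354107237005234, 'xyz': array([ 1.38559373, -0.41159352,  0.81305745]), 'rotation': array([52.37738712,  0.31101114, 60.9608308 ])}
jig [([266, 237], 0.87)]
clamp_arm [([268, 236], 0.61)]
wedge [([144, 231], 0.52)]
blank [([312, 160], 0.68), ([301, 183], 0.64), ([386, 170], 0.64), ([271, 169], 0.44)]
nose [([271, 235], 0.91)]
roller [([271, 235], 0.55)]
groove [([370, 184], 0.6), ([315, 160], 0.52), ([385, 170], 0.45)]
shears [([216, 204], 0.51)]
square [([135, 288], 0.54)]
file [([99, 273], 0.6)]
hammer [([375, 185], 0.81)]
top {'fov_y': 54.42753317237033, 'cx': 250.9744839004495, 'cy': 199.93245794135174, 'k1': 0.014556885838562832, 'xyz': array([0.49383576, 0.06498722, 1.19334388]), 'rotation': array([  3.05530585,  -0.70584089, -89.66827532])}
jig [([258, 178], 0.78), ([112, 184], 0.6), ([364, 238], 0.4)]
clamp_arm [([260, 160], 0.59)]
wedge [([360, 235], 0.57)]
blank [([193, 271], 0.92), ([73, 198], 0.79), ([179, 218], 0.62), ([133, 262], 0.62)]
nose [([263, 160], 0.74), ([386, 174], 0.54)]
roller [([262, 162], 0.61), ([176, 220], 0.35)]
groove [([177, 222], 0.9), ([193, 270], 0.76), ([340, 167], 0.69), ([70, 198], 0.65)]
shears [([268, 257], 0.48)]
square [([387, 175], 0.73)]
file [([410, 204], 0.74)]
hammer [([113, 186], 0.96), ([362, 236], 0.25)]
{'fov_y': 62.436641122332986, 'cx': 256.28436582165443, 'cy': 192.1198818537012, 'k1': -0.08640033157097525, 'xyz': array([0.12540339, 0.56675385, 0.38350183]), 'rotation': array([-1.55192971e+01, -1.57664637e-02,  7.01440897e+01])}
```

View pics/top0.png

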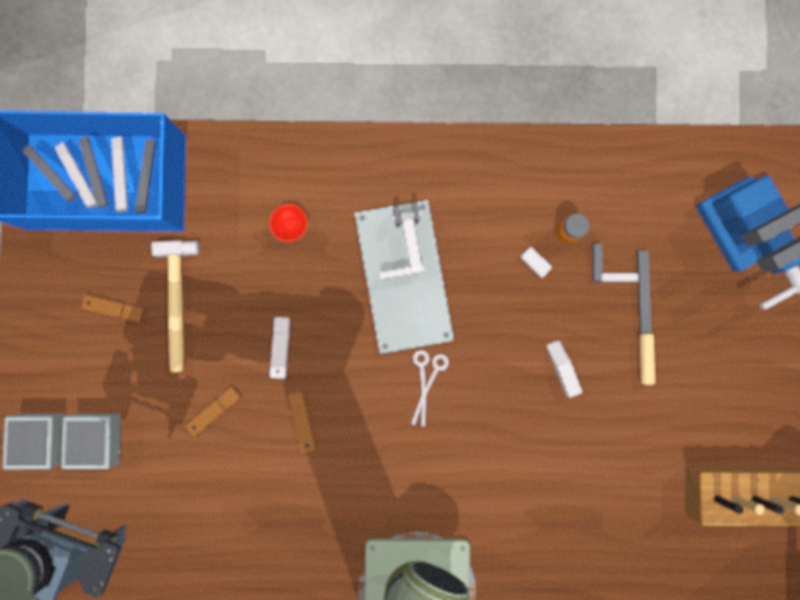

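View pics/scene0.png

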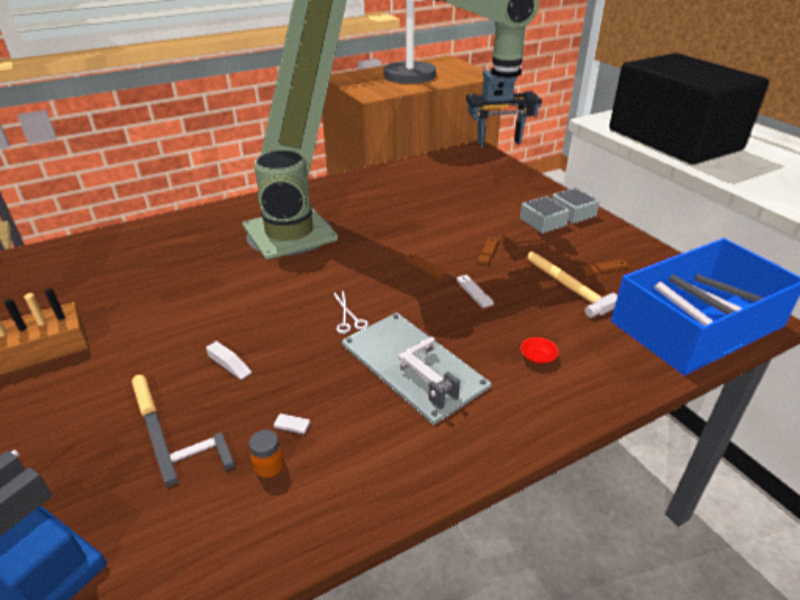

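Top view (full-resolution pixels): the white bar with the dark mark at (179,222), left of the jig, fits the blank. Its mark is at the near end. The brown bars at (71,197), (137,263) and (193,270) are look-alikes. The steel piece at (361,236), right of the jig, is the wedge, and the small bar at (343,168) is the offcut. The jig is at about (259,178), with its arm pointing towards the robot. Next I'll get coarse positions, then take a wrist view over the jig.

```bash
cat > h.py <<'E'
from cell import arm
import numpy as np, cv2
from scipy.spatial.transform import Rotation as R
def ray(info,uv):
    f=192/np.tan(np.radians(info['fov_y']/2))
    K=np.array([[f,0,info['cx']],[0,f,info['cy']],[0,0,1.]])
    p=cv2.undistortPoints(np.float64(uv).reshape(-1,1,2),K,np.array([info['k1'],0,0,0.])).reshape(-1,2)
    d=np.c_[p[:,0],-p[:,1],-np.ones(len(p))]
    return R.from_euler('xyz',info['rotation'],degrees=True).apply(d)
def to_plane(info,uv,z):
    d=ray(info,uv); o=np.array(info['xyz'])
    return (o+d*((z-o[2])/d[:,2])[:,None])[:,:2]
def rect(info,mask,z):
    m=mask.astype(np.uint8); n,l,s,_=cv2.connectedComponentsWithStats(m)
    m=(l==1+np.argmax(s[1:,4])).astype(np.uint8)
    c=max(cv2.findContours(m,0,2)[0],key=len).reshape(-1,2)
    (cx,cy),(w,h),a=cv2.minAreaRect((to_plane(info,c,z)*1000).astype(np.float32))
    if w<h: w,h,a=h,w,a+90
    a=(a+90)%180-90
    return np.round([cx/1000,cy/1000,w/1000,h/1000,a],4)
E
python3 - <<'E'
from h import *
i=arm.camera_info('top')
for n,uv,z in [('wedge',(361,236),.02),('blank',(179,222),.01),('jig',(258,178),.012)]:
    for d in arm.trace('top',n):
        if np.hypot(*(np.array(d['uv'])-uv))<15: print(n,round(d['p'],2),rect(i,d['pixels'],z))
print('corners FL FR NR NL',to_plane(i,np.array([(357,212),(428,202),(452,340),(380,353)])/1.5625,.012).round(3).tolist())
E
```

```text
wedge 0.93 [ 0.4476 -0.2947  0.1184  0.0356 21.1013]
blank 0.72 [ 0.4876  0.2778  0.1174  0.0349 -1.6171]
jig 0.77 [ 0.6321  0.0296  0.2911  0.1551 10.3804]
corners FL FR NR NL [[0.762, 0.124], [0.784, -0.021], [0.502, -0.071], [0.475, 0.075]]
```

```bash
python3 - <<'E'
from h import *
ims=[]
for n,p,yaw,z in [('blank',(.49,.278,.2),178,.01),('jig',(.61,.025,.26),190,.012),('wedge',(.447,-.295,.2),201,.024)]:
    arm.move_pose(p,[180,0,yaw]); arm.pause(.2)
    i=arm.camera_info('wrist'); im=arm.read_camera('wrist'); cv2.imwrite(f'pics/w_{n}.png',im); ims.append(im)
    np.save(f'pics/{n}_info.npy',i,allow_pickle=True)
    for d in arm.trace('wrist',n)[:3]:
        print(n,np.round(d['uv']),round(d['p'],2),rect(i,d['pixels'],z),rect(i,d['pixels'],0.0)); np.save(f'pics/{n}_mask.npy',d['pixels'])
        if n!='jig': break
    for q in {'blank':['groove'],'jig':['nose','roller'],'wedge':[]}[n]:
        print(q,[(np.round(d['uv']).tolist(),round(d['p'],2)) for d in arm.look_for('wrist',q)][:3])
    print(i['xyz'],i['rotation'],arm.state()['t'])
a=cv2.resize(ims[1],(800,600)); cv2.imwrite('pics/v_jig.png',a)
cv2.imwrite('pics/v_bw.png',cv2.resize(np.hstack([ims[0],ims[2]])[:,:, :],(800,300)))
E
```

```text
blank [258. 165.] 0.96 [ 0.484   0.2807  0.1196  0.0298 -2.4493] [ 0.486   0.2807  0.123   0.0306 -2.4493]
groove [([496.0, 215.0], 0.89), ([375.0, 47.0], 0.87), ([256.0, 162.0], 0.79)]
[0.41449722 0.2817248  0.36158507] [-1.55265120e+01 -2.97065318e-02  8.81518820e+01] 3.1667
jig [258. 159.] 0.78 [ 0.6191  0.028   0.2673  0.1499 10.6726] [ 0.6216  0.0284  0.2751  0.1543 10.6726]
nose [([241.0, 202.0], 0.9)]
roller [([238.0, 201.0], 0.73)]
[0.53581809 0.01336974 0.42135331] [-1.55004769e+01 -4.20413408e-02  1.00172242e+02] 4.675
wedge [256. 166.] 0.62 [ 0.4406 -0.2951  0.103   0.0253 20.6792] [ 0.4451 -0.2933  0.1103  0.0271 20.6792]
[ 0.37761064 -0.32120351  0.3616168 ] [-1.55509049e+01 -1.68249181e-02  1.11153664e+02] 6.3417
```

View pics/v_jig.png

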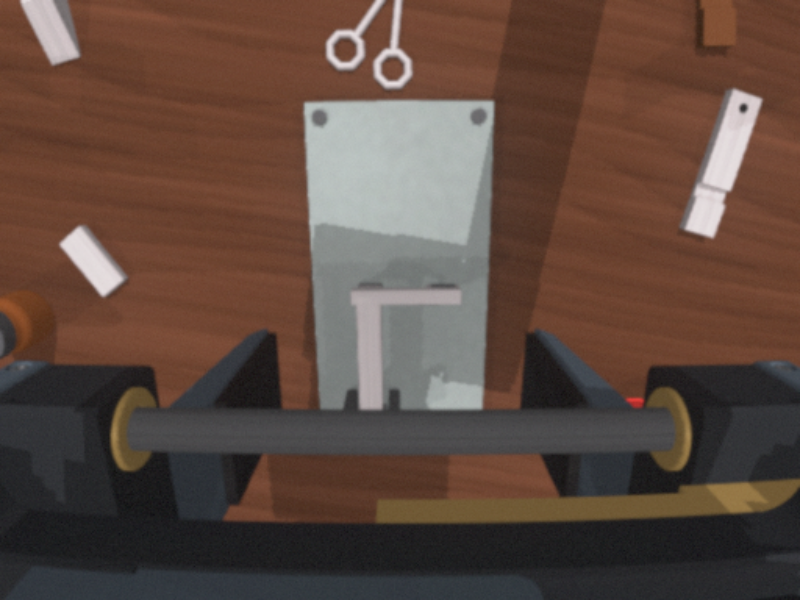

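View pics/v_bw.png

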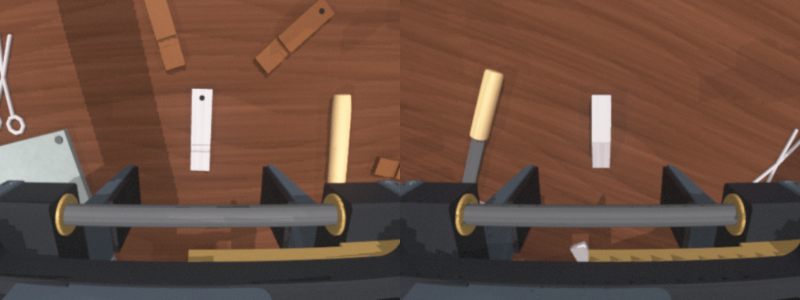

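Wrist views confirm it. The blank, at (258,165), has its groove at the far end and the mark at the near end. The wedge, at (256,166), has its ramp pointing away. The bed's near corners are at (195,65) and (315,64), with the crossbar around (225–295,190). The fitted sizes match the given ones, so I'll grasp the wedge now.

```bash
cat >> h.py <<'E'
J0=np.array([.640,.0063]); JY=10.5
def d(y): return np.array([np.cos(np.radians(y)),np.sin(np.radians(y))])
def jig(x,y): e=d(JY); return J0+x*e+y*np.array([-e[1],e[0]])
def jig_inv(p): q=np.asarray(p)[...,:2]-J0; e=d(JY); return np.stack([q@e,q@np.array([-e[1],e[0]])],-1)
def go(xy,z,yaw=None,v=None):
    o=None if yaw is None else [180,0,yaw]
    if v is None: arm.move_pose([*xy,z],o if o else [180,0,JY+180])
    else: arm.move_straight([*xy,z],v,o)
def rep(s=''):
    q=arm.state(); print(s,round(q['t'],2),'jig',jig_inv(q['ee_pos']).round(4),q['ee_pos'].round(4),'F',np.round(q['wrist_force'],1),'grip',round(q['grip_width'],4),np.round(q['gripper_force'],1))
E
python3 - <<'E'
from h import *
i=np.load('pics/jig_info.npy',allow_pickle=True).item()
f=lambda p,z: jig_inv(to_plane(i,np.array(p)/1.5625,z)).round(4).tolist()
print('crossbar',f([(352,296),(461,296)],.05),'corners',f([(305,101),(493,100),(320,408),(484,408)],.012))
rep('start')
w=np.array([.4451,-.2933]); g=w-.036*d(20.7)
arm.grip(.06,40)
go(g,.06,200.7); go(g,.011,v=.12); arm.grip(0); rep('gripped')
go(g,.11,v=.2)
p=jig(-.095-.036,.060)
go(p,.11,JY+180); rep('over'); go(p,.0235,v=.12); rep('down')
arm.grip(.034); arm.grip(0); rep('regrip')
i=arm.camera_info('wrist');cv2.imwrite('pics/w1.png',arm.read_camera('wrist')); np.save('pics/w1_info.npy',i,allow_pickle=True)
E
```

```text
crossbar [[-0.0018, -0.012], [-0.0013, 0.0727]] corners [[-0.1502, -0.0484], [-0.1501, 0.0991], [0.1148, -0.049], [0.1158, 0.1019]]
start 6.34 jig [-0.2441 -0.2607] [ 0.4475 -0.2945  0.2   ] F [-0.3 -0.4 -0.2] grip 0.0914 0.0Traceback (most recent call last):
  File "<stdin>", line 8, in <module>
  File "h.py", line 27, in go
    if v is None: arm.move_pose([*xy,z],o if o else [180,0,JY+180])
                  ~~~~~~~~~~~~~^^^^^^^^^^^^^^^^^^^^^^^^^^^^^^^^^^^^
cell.MotionError: the arm cannot take that pose within its joint ranges
```

```bash
sed -i 's/\.0063\]/.0073]/' h.py; python3 - <<'E'
from h import *
w=np.array([.4451,-.2933]); g=w-.036*d(20.7)
Y=199.2
go(g,.06,Y); go(g,.011,v=.12); arm.grip(0); rep('gripped')
go(g,.11,v=.2)
p=jig(-.095-.036,.060)
go(p,.11,JY+180); rep('over'); go(p,.0235,v=.12); rep('down')
arm.grip(.034); arm.grip(0); rep('regrip')
i=arm.camera_info('wrist');cv2.imwrite('pics/w1.png',arm.read_camera('wrist')); np.save('pics/w1_info.npy',i,allow_pickle=True)
E
```

```text
Traceback (most recent call last):
  File "h.py", line 27, in go
    if v is None: arm.move_pose([*xy,z],o if o else [180,0,JY+180])
                  ~~~~~~~~~~~~~^^^^^^^^^^^^^^^^^^^^^^^^^^^^^^^^^^^^
cell.MotionError: the arm cannot take that pose within its joint ranges
```

```bash
python3 - <<'E'
from h import *
w=np.array([.4451,-.2933]); g=w-.036*d(20.7)
for xy,z,y in [(g,.06,20.7),(g,.011,20.7),(jig(-.131,.06),.11,JY),(jig(-.131,.06),.0235,JY),(jig(-.036,.06),.0235,JY),(g,.06,197),(g,.06,190)]:
    print(y,z,arm.solve_ik([*xy,z],[180,0,y]))
print(arm.state()['joint_pos'])
E
```

```text
20.7 0.06 [-3.79277015e+01  2.21177175e+01  1.10498460e+02 -2.54444375e-14
  4.73838221e+01  3.13722985e+01]
20.7 0.011 [-3.79277015e+01  2.61087224e+01  1.13299327e+02 -2.54444375e-14
  4.05919508e+01  3.13722985e+01]
10.5 0.11 [ 3.53461171e+00  1.77173498e+01  1.08438233e+02 -2.54444375e-14
  5.38444173e+01  8.30346117e+01]
10.5 0.0235 [ 3.53461171e+00  2.43205539e+01  1.14047550e+02 -2.54444375e-14
  4.16318959e+01  8.30346117e+01]
10.5 0.0235 [ 4.64137734e+00  3.08148034e+01  1.01114351e+02 -2.54444375e-14
  4.80708456e+01  8.41413773e+01]
197 0.06 [ -37.92770146   22.11771747  110.49846041    0.           47.38382211
 -144.92770146]
190 0.06 [ -37.92770146   22.11771747  110.49846041    0.           47.38382211
 -137.92770146]
[-3.46571543e+01  1.56501226e+01  9.67918641e+01 -1.94146239e-04
  6.75559901e+01 -1.45651662e+02]
```

```bash
python3 - <<'E'
from h import *
w=np.array([.4451,-.2933]); g=w-.036*d(20.7)
go(g,.06,20.7); go(g,.011,v=.12); arm.grip(0); rep('gripped')
go(g,.11,v=.2)
p=jig(-.095-.036,.060)
go(p,.11,JY); rep('over'); go(p,.0235,v=.12); rep('down')
arm.grip(.034); arm.grip(0); rep('regrip')
i=arm.camera_info('wrist');cv2.imwrite('pics/w1.png',arm.read_camera('wrist')); np.save('pics/w1_info.npy',i,allow_pickle=True)
E
```

```text
gripped 10.78 jig [-0.2817 -0.2667] [ 0.4116 -0.3063  0.0113] F [-0.4 -0.8  3. ] grip 0.0261 40.0
over 12.77 jig [-0.1313  0.0593] [0.5001 0.0417 0.1096] F [-0.1 -0.4 -3.2] grip 0.0257 40.0
down 13.64 jig [-0.1307  0.0595] [0.5006 0.042  0.0235] F [ 0.5 -0.3 -2.3] grip 0.026 40.0
regrip 14.29 jig [-0.1308  0.06  ] [0.5004 0.0424 0.0237] F [-0.2  0.1  1.5] grip 0.0261 40.0
```

View pics/w1.png

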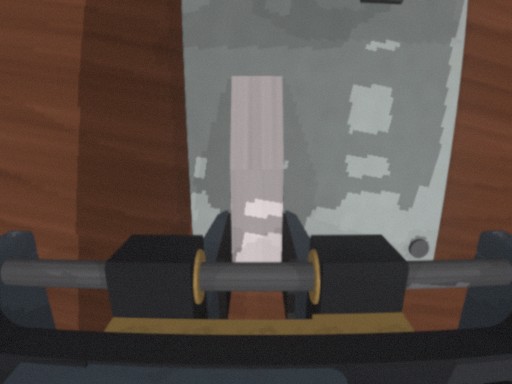

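The wedge sits flat on the bed, with its tip at about (231–284,76) and its ramp crest at row 168. I'll compute its origin from these and push it in.

```bash
python3 - <<'E'
from h import *
i=np.load('pics/w1_info.npy',allow_pickle=True).item()
t=jig_inv(to_plane(i,[(231,76),(284,76)],.015)); c=jig_inv(to_plane(i,[(231,168),(284,168)],.036))
print('tip',t.round(4).tolist(),'crest',c.round(4).tolist())
ox=(t[:,0].mean()-.055+c[:,0].mean()-.010)/2; off=ox-jig_inv(arm.state()['ee_pos'])[0]; print('origin rel tcp',off)
if abs(off-.036)>.006: off=.036
for x in (-.05,-.025,0.002):
    go(jig(x-off,.06),.0235,JY,v=.06); rep('push')
arm.grip(.052); arm.pause(.3); rep('released')
go(jig(.002-off,.06),.13,v=.2)
p=jig(-.075,.02); go(p,.25,JY+180); arm.pause(.1)
i=arm.camera_info('wrist');cv2.imwrite('pics/w2.png',arm.read_camera('wrist')); np.save('pics/w2_info.npy',i,allow_pickle=True); rep()
E
```

```text
tip [[-0.0403, 0.0733], [-0.0402, 0.0461]] crest [[-0.0841, 0.0724], [-0.0841, 0.047]]
origin rel tcp 0.03614573023162804
push 15.24 jig [-0.0874  0.0602] [0.5431 0.0505 0.0236] F [-3.9 -0.9  5.5] grip 0.0258 40.0
push 15.81 jig [-0.0696  0.0603] [0.5606 0.0539 0.0234] F [-17.3  -4.1  17.8] grip 0.0259 40.0
push 16.41 jig [-0.0413  0.0603] [0.5884 0.059  0.0233] F [-12.8  -2.8  15.1] grip 0.0256 40.0
released 17.29 jig [-0.0341  0.06  ] [0.5955 0.0601 0.0235] F [0.5 0.9 1.3] grip 0.0523 0.0
 20.83 jig [-0.075  0.02 ] [0.5626 0.0133 0.2499] F [0.3 0.1 0.1] grip 0.0524 0.0
```

View pics/w2.png

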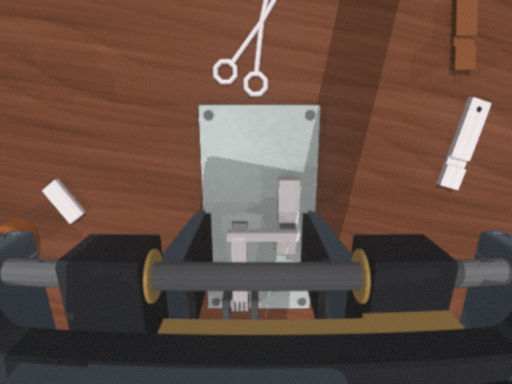

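```bash
python3 - <<'E'
from h import *
i=np.load('pics/w2_info.npy',allow_pickle=True).item()
f=lambda p,z: jig_inv(to_plane(i,p,z)).round(4).tolist()
print('blunt top',f([(279,180),(300,180)],.036),'bot',f([(279,178),(300,178)],.012))
print('tip',f([(278,254),(298,254)],.015))
for z in (.05,.066): print('xbar',z,f([(227,237),(299,237)],z))
print('corners',f([(199,105),(320,106)],.012))
a=cv2.imread('pics/w2.png')[160:290,190:330]; cv2.imwrite('pics/w2c.png',cv2.resize(a,None,fx=5,fy=5,interpolation=3)[:600,:])
E
```

```text
blunt top [[-0.0612, 0.0483], [-0.0612, 0.0739]] bot [[-0.0581, 0.05], [-0.0582, 0.0772]]
tip [[0.0485, 0.0507], [0.0486, 0.0783]]
xbar 0.05 [[0.0079, -0.0155], [0.0079, 0.0735]]
xbar 0.066 [[0.0009, -0.0139], [0.0009, 0.0711]]
corners [[-0.15, -0.0497], [-0.149, 0.0988]]
```

View pics/w2c.png

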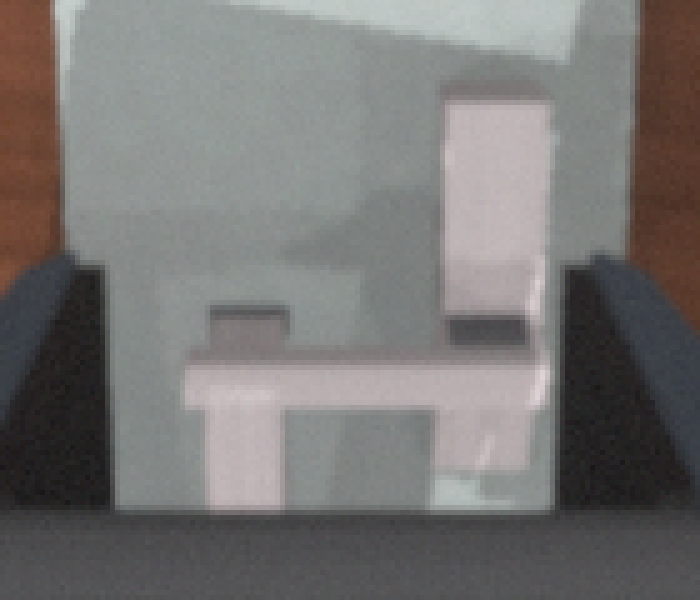

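The crop shows the roller on the wedge's flat top. The crossbar's apparent width fits 66 mm height, so the arm is open, and the wedge origin is at about x = -5 mm, y = 62 mm. The blank is next.

```bash
python3 - <<'E'
from h import *
b=np.array([.485,.2807]); g=b-.044*d(-2.4)
arm.grip(.06)
go(g,.06,177.6); go(g,.0105,v=.12); arm.grip(0,30); rep('gripped')
go(g,.10,v=.2)
p=jig(-.085-.044,0)
go(p,.10,JY+180); go(p,.0227,v=.12); rep('down')
arm.grip(.036); arm.grip(0); rep('regrip')
i=arm.camera_info('wrist');cv2.imwrite('pics/w3.png',arm.read_camera('wrist')); np.save('pics/w3_info.npy',i,allow_pickle=True)
E
```

```text
gripped 23.66 jig [-0.1454  0.3069] [0.4411 0.2826 0.0108] F [0.1 0.1 3.2] grip 0.0273 29.8
down 26.23 jig [-0.1286  0.0005] [ 0.5134 -0.0157  0.0227] F [ 0.2 -0.2 -2.5] grip 0.0275 30.0
regrip 26.88 jig [-0.1289 -0.    ] [ 0.5133 -0.0162  0.0229] F [-0.1  0.7  1.8] grip 0.0276 30.0
```

View pics/w3.png

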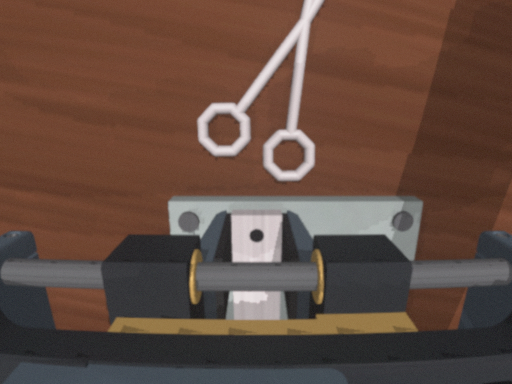

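The blank is flat in the fingers on the bed, with its rear end at about (231–284,211) and its mark at (257,236). The shears are clear. I'll slide it in and then look again.

```bash
python3 - <<'E'
from h import *
i=np.load('pics/w3_info.npy',allow_pickle=True).item()
r=jig_inv(to_plane(i,[(231,212),(284,212)],.022)); print('rear',r.round(4).tolist())
off=r[:,0].mean()+.06-jig_inv(arm.state()['ee_pos'])[0]; print('off',off)
if abs(off-.044)>.007: off=.044
go(jig(-.003-off,0),.0227,JY+180,v=.07); arm.pause(.2); rep('in')
arm.grip(.052); arm.pause(.1); rep('released')
go(jig(-.003-off,0),.12,v=.2)
go(jig(-.075,.02),.25,JY+180); arm.pause(.1)
i=arm.camera_info('wrist');im=arm.read_camera('wrist');cv2.imwrite('pics/w4.png',im); np.save('pics/w4_info.npy',i,allow_pickle=True)
cv2.imwrite('pics/w4c.png',cv2.resize(im[130:310,180:340],None,fx=3.3,fy=3.3,interpolation=3))
for n,z in (('blank',.022),('wedge',.036)):
    for q in arm.trace('wrist',n)[:2]: print(n,np.round(q['uv']),round(q['p'],2),rect(i,q['pixels'],z))
rep()
E
```

```text
rear [[-0.1476, -0.0133], [-0.1476, 0.0154]]
off 0.04126570369076821
in 28.48 jig [-0.046   0.0001] [ 0.5947 -0.001   0.0229] F [-5.  -1.6  6.7] grip 0.0279 30.0
released 29.15 jig [-0.0442 -0.    ] [ 0.5965 -0.0008  0.0227] F [ 0.3  0.  -0.7] grip 0.0517 0.0
blank [242. 200.] 0.85 [6.10900e-01 3.10000e-03 6.97000e-02 2.84000e-02 1.03554e+01]
blank [461.  36.] 0.65 [ 0.3584  0.2272  0.083   0.0329 14.4209]
wedge [284. 208.] 0.79 [ 0.5938  0.06    0.0606  0.0275 10.5273]
 30.63 jig [-0.0755  0.02  ] [0.5622 0.0132 0.248 ] F [0.1 0.1 0.4] grip 0.0521 0.0
```

View pics/w4c.png

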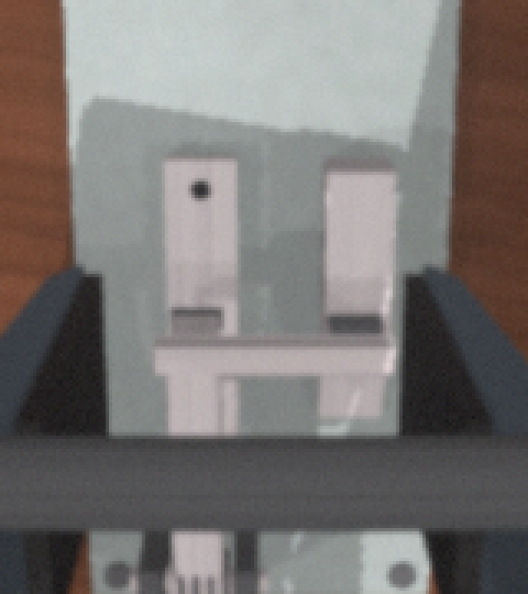

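The blank's rear end is at x ≈ -64 mm, so its groove is about 21 mm beyond the nose, and y ≈ 1 mm. The arm is still open. I'll draw the wedge out.

```bash
python3 - <<'E'
from h import *
p=jig(-.041,.061)
go(p,.10,JY+180); go(p,.0237,v=.12); arm.grip(0,40); rep('gripped')
go(jig(-.07,.061),.0237,JY+180,v=.06); rep('pull')
go(jig(-.126,.061),.0237,JY+180,v=.08); rep('pull')
arm.grip(.05); arm.pause(.1); rep('open')
go(jig(-.126,.061),.12,v=.2)
go(jig(-.085,.02),.25,JY+180); arm.pause(.1)
i=arm.camera_info('wrist');im=arm.read_camera('wrist');cv2.imwrite('pics/w5.png',im); np.save('pics/w5_info.npy',i,allow_pickle=True)
cv2.imwrite('pics/w5c.png',cv2.resize(im[90:270,180:340],None,fx=3.3,fy=3.3,interpolation=3))
for n,z in (('blank',.022),('wedge',.012)):
    for q in arm.trace('wrist',n)[:2]:
        r=rect(i,q['pixels'],z); print(n,np.round(q['uv']),round(q['p'],2),r,'jig c',jig_inv(r[:2]).round(4))
rep()
E
```

```text
gripped 32.62 jig [-0.0408  0.0606] [0.5888 0.0595 0.0241] F [ 0.3 -2.3  3.9] grip 0.026 40.0
pull 33.25 jig [-0.0703  0.0612] [0.5597 0.0546 0.0241] F [-1.3  0.3  5.8] grip 0.0255 40.0
pull 34.1 jig [-0.1267  0.061 ] [0.5043 0.0442 0.0241] F [-0.3  0.6  9.5] grip 0.0258 40.0
open 34.76 jig [-0.1261  0.061 ] [0.5049 0.0443 0.0236] F [-0.6  0.  -0.3] grip 0.0502 0.0
blank [242. 207.] 0.59 [6.0950e-01 3.1000e-03 7.0600e-02 2.7800e-02 9.2977e+00] jig c [-0.0308  0.0014]
wedge [286. 158.] 0.61 [ 0.5376  0.0532  0.1121  0.0299 11.5052] jig c [-0.0923  0.0638]
 36.27 jig [-0.0859  0.0204] [0.5518 0.0118 0.2483] F [-0.6 -0.2 -0.1] grip 0.0501 0.0
```

View pics/w5c.png

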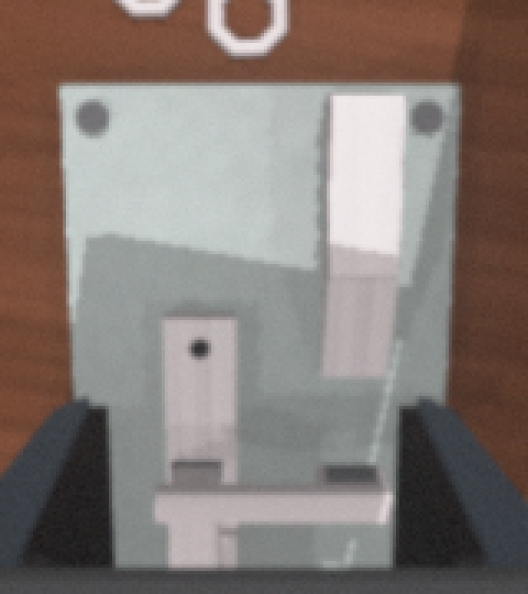

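The wedge lies flat on the bed at x ≈ -91 mm. The nose is down on the blank, and the groove shows beyond the crossbar at about +19 mm. I'll draw the blank back in small steps and watch the pull force.

```bash
python3 - <<'E'
from h import *
x0=-.050; e=d(JY)
p=jig(x0,.001)
go(p,.10,JY+180); go(p,.0229,v=.12); arm.grip(0,30); rep('gripped')
a0=jig_inv(arm.state()['ee_pos'])[0]
x=x0-.012; go(jig(x,.001),.0229,JY+180,v=.04)
for k in range(16):
    s=arm.state(); F=s['wrist_force']; m=jig_inv(s['ee_pos'])[0]-a0
    print(k,round(s['t'],2),'moved',round(m*1000,1),'Fx',round(float(F[:2]@e),1),'Fz',round(float(F[2]),1))
    if F[:2]@e>12: break
    x-=.001; go(jig(x,.001),.0229,v=.03)
E
```

```text
gripped 38.19 jig [-0.0497  0.0005] [ 0.591  -0.0012  0.0235] F [ 0.3 -1.9  3.6] grip 0.0274 30.0
0 38.64 moved -9.7 Fx 4.8 Fz -0.3
1 38.89 moved -10.2 Fx 6.6 Fz -0.3
2 39.14 moved -11.0 Fx 7.2 Fz -0.9
3 39.39 moved -11.9 Fx 7.5 Fz -2.0
4 39.64 moved -12.9 Fx 7.0 Fz -2.0
5 39.89 moved -13.9 Fx 6.5 Fz -2.5
6 40.14 moved -14.9 Fx 7.3 Fz -2.0
7 40.39 moved -15.9 Fx 7.1 Fz -1.8
8 40.64 moved -16.9 Fx 7.6 Fz -1.2
9 40.89 moved -17.9 Fx 6.8 Fz -0.9
10 41.14 moved -19.4 Fx 5.1 Fz -1.6
11 41.39 moved -21.3 Fx 5.7 Fz 0.9
12 41.64 moved -21.9 Fx 6.7 Fz 0.1
13 41.89 moved -22.7 Fx 6.4 Fz -0.3
14 42.14 moved -23.7 Fx 7.1 Fz -0.1
15 42.39 moved -24.7 Fx 5.9 Fz -0.2
```

```bash
python3 - <<'E'
from h import *
arm.grip(.05); arm.pause(.1); rep('open')
q=arm.state()['ee_pos']; go(q[:2],.12,v=.2)
go(jig(-.085,.02),.25,JY+180); arm.pause(.1)
i=arm.camera_info('wrist');im=arm.read_camera('wrist');np.save('pics/w6_info.npy',i,allow_pickle=True)
cv2.imwrite('pics/w6c.png',cv2.resize(im[90:270,180:340],None,fx=3.3,fy=3.3,interpolation=3))
for n,z in (('blank',.022),('wedge',.012)):
    for q in arm.trace('wrist',n)[:1]:
        r=rect(i,q['pixels'],z); print(n,np.round(q['uv']),round(q['p'],2),r,'jig c',jig_inv(r[:2]).round(4))
rep()
E
```

```text
open 43.28 jig [-0.0782  0.001 ] [ 0.5629 -0.0059  0.0228] F [ 0.1 -0.2  0.2] grip 0.0504 0.0
blank [462.  39.] 0.86 [ 0.3528  0.2265  0.0926  0.0346 13.8212] jig c [-0.2424  0.2679]
wedge [286. 163.] 0.65 [0.5381 0.0531 0.1095 0.0293 9.9269] jig c [-0.0918  0.0636]
 44.76 jig [-0.0856  0.02  ] [0.5522 0.0114 0.2481] F [-0.1  0.5 -0.5] grip 0.0498 0.0
```

View pics/w6c.png

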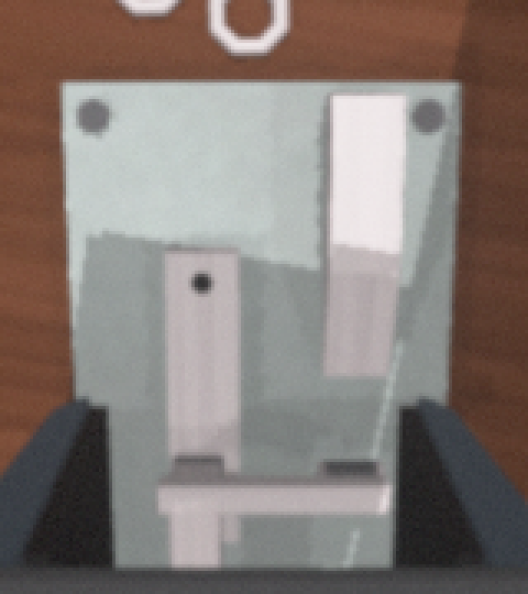

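```bash
python3 - <<'E'
from h import *
c=lambda L:[(180+u/3.3,90+v/3.3) for u,v in L]
for k,rear,bar in (('w5',[(162,318),(238,318)],[(153,506),(391,506)]),('w6',[(165,251),(239,251)],[(158,494),(390,494)])):
    i=np.load(f'pics/{k}_info.npy',allow_pickle=True).item()
    print(k,'rear',jig_inv(to_plane(i,c(rear),.022)).round(4).tolist())
    for z in (.050,.053,.058): print(z,jig_inv(to_plane(i,c(bar),z)).round(4).tolist())
i=np.load('pics/w6_info.npy',allow_pickle=True).item(); print(jig_inv(to_plane(i,c([(61,83),(460,83)]),.012)).round(4))
E
```

```text
w5 rear [[-0.0628, -0.013], [-0.0628, 0.0161]]
0.05 [[0.0026, -0.0155], [0.0026, 0.0735]]
0.053 [[0.0012, -0.0152], [0.0012, 0.073]]
0.058 [[-0.001, -0.0147], [-0.0011, 0.0723]]
w6 rear [[-0.0882, -0.0118], [-0.0882, 0.016]]
0.05 [[-0.0017, -0.014], [-0.0017, 0.0725]]
0.053 [[-0.0031, -0.0137], [-0.003, 0.072]]
0.058 [[-0.0053, -0.0133], [-0.0053, 0.0713]]
[[-0.15   -0.0502]
 [-0.1502  0.0984]]
```

The crossbar has dropped: it looks narrower and lower than in the previous view. The blank's rear is at about -87 mm, so the groove is within 2–3 mm of the nose. Both pieces are released, and the wedge is flat at x ≈ -91 mm.

```bash
python3 -c "
from cell import arm
print(arm.sign_off(), arm.state()['t'])"
```

```text
the job is handed in; nothing more can be done
the job is handed in; nothing more can be done
```

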